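# Count clay whorls through the sorting-tray gate

## Task

With the fingertips, sweep the three loose clay rings (spindle whorls) across the wooden-fenced sorting tray and through the gap in its fence, so that all three drop into the sunken trough behind it. Send them through one at a time, the next one entering the gap only after the one before has dropped, and only push them along the deck, never pick them up. Leave the small clay cone standing in the tray, and the jar, brush and magnifier on the table, where they are.

Things in the scene. Friction and masses are not known exactly. Their poses are not given: they have to be found in the camera images.
- tray: fixed sorting tray. Origin under it at table level; its x axis points across the deck to the gap and trough, y left, z up. Grey deck, top 80 mm above the table: inside the fences x = -112 mm to a drop edge at x = 100 mm, y = -146 to 146 mm. Wooden fences 8 mm thick, 16 mm high (top 96 mm above the table) at rear, sides and front. Places of whorls and cone on the deck vary
- gate (a point): middle of the gap in the front fence, on the deck's drop edge: tray x = 100 mm, y = 0, 80 mm above the table; tray's axes. Gap 50 mm wide (y = -25 to 25 mm) between posts at x = 86 to 100 mm; fence wings run back from them as a shallow funnel to the sides (inner face x = 51 mm at y = +-146 mm). A whorl falls into the trough once its centre is a few mm past the edge
- trough (a point): centre of the trough's floor, 6 mm above the table, 74 mm below the deck; tray's axes. The trough, open above, is 70 mm along x (tray x = 100 to 170 mm) by 140 mm along y, with outer walls reaching 96 mm above the table
- whorl1_mid (a point): loose clay spindle whorl: a flat terracotta ring 30 mm across and 12 mm thick with a 9 mm hole, about 20 g, lying flat on the tray's deck. The point is its centre, 6 mm above its underside (86 mm above the table at the start)
- whorl2_mid (a point): loose clay spindle whorl: a flat terracotta ring 34 mm across and 12 mm thick with a 9 mm hole, about 24 g, lying flat on the tray's deck. The point is its centre, 6 mm above its underside (86 mm above the table at the start)
- whorl3_mid (a point): loose clay spindle whorl: a flat terracotta ring 38 mm across and 12 mm thick with a 9 mm hole, about 28 g, lying flat on the tray's deck. The point is its centre, 6 mm above its underside (86 mm above the table at the start)
- whorl1: the 30 mm whorl; origin at the centre of its underside
- whorl2: the 34 mm whorl; origin at the centre of its underside
- whorl3: the 38 mm whorl; origin at the centre of its underside
- loomweight: bystander standing loose in the tray: a small blunt fired-clay cone (loom weight), 36 mm across at the foot, 46 mm tall, about 90 g; origin at the centre of its foot
- jar: bystander: amber glass jar with white lid, 54 mm across, 75 mm tall, origin under its centre
- brush: bystander: brush lying on the table, origin under its middle
- magnifier: bystander: bench magnifier, round green foot 124 mm across, thin steel neck to 181 mm high and a lens ring of 100 mm that overhangs 185 mm along its own x; origin under the foot
Mind the look-alikes: they are no part of the job. What is shaped like the whorl3 but yellow is not meant.

How it is judged:
On the way, in this order (a step that is already met when the one before it is completed fails the run):
1. one whorl lies in the trough while the other two are still on the deck before the gap (((x of whorl1_mid in the frame of trough between -0.036 and 0.036 m and y of whorl1_mid in the frame of trough between -0.071 and 0.071 m and height (world z) of whorl1_mid below 0.065 m and x of each of whorl2_mid, whorl3_mid in the frame of gate below -0.02 m and height (world z) of each of whorl2_mid, whorl3_mid above 0.08 m) or (x of whorl2_mid in the frame of trough between -0.036 and 0.036 m and y of whorl2_mid in the frame of trough between -0.071 and 0.071 m and height (world z) of whorl2_mid below 0.065 m and x of each of whorl1_mid, whorl3_mid in the frame of gate below -0.02 m and height (world z) of each of whorl1_mid, whorl3_mid above 0.08 m) or (x of whorl3_mid in the frame of trough between -0.036 and 0.036 m and y of whorl3_mid in the frame of trough between -0.071 and 0.071 m and height (world z) of whorl3_mid below 0.065 m and x of each of whorl1_mid, whorl2_mid in the frame of gate below -0.02 m and height (world z) of each of whorl1_mid, whorl2_mid above 0.08 m))), for 0.2 s.
2. two whorls lie in the trough while the last is still on the deck before the gap (((x of whorl1_mid in the frame of gate below -0.02 m and height (world z) of whorl1_mid above 0.08 m and x of whorl2_mid in the frame of trough between -0.036 and 0.036 m and y of whorl2_mid in the frame of trough between -0.071 and 0.071 m and height (world z) of each of whorl2_mid, whorl3_mid below 0.065 m and x of whorl3_mid in the frame of trough between -0.036 and 0.036 m and y of whorl3_mid in the frame of trough between -0.071 and 0.071 m) or (x of whorl2_mid in the frame of gate below -0.02 m and height (world z) of whorl2_mid above 0.08 m and x of whorl1_mid in the frame of trough between -0.036 and 0.036 m and y of whorl1_mid in the frame of trough between -0.071 and 0.071 m and height (world z) of each of whorl1_mid, whorl3_mid below 0.065 m and x of whorl3_mid in the frame of trough between -0.036 and 0.036 m and y of whorl3_mid in the frame of trough between -0.071 and 0.071 m) or (x of whorl3_mid in the frame of gate below -0.02 m and height (world z) of whorl3_mid above 0.08 m and x of whorl1_mid in the frame of trough between -0.036 and 0.036 m and y of whorl1_mid in the frame of trough between -0.071 and 0.071 m and height (world z) of each of whorl1_mid, whorl2_mid below 0.065 m and x of whorl2_mid in the frame of trough between -0.036 and 0.036 m and y of whorl2_mid in the frame of trough between -0.071 and 0.071 m))), for 0.2 s.
At the end, for the whole second after the job is handed in: all three whorls are at rest (under 20 mm/s) in the trough, their centres inside its walls and at least 15 mm below the deck's level (under 65 mm above the table) (x of whorl1_mid in the frame of trough between -0.036 and 0.036 m and y of whorl1_mid in the frame of trough between -0.071 and 0.071 m and height (world z) of each of whorl1_mid, whorl2_mid, whorl3_mid below 0.065 m and linear speed of each of whorl1, whorl2, whorl3 below 0.02 m/s and x of whorl2_mid in the frame of trough between -0.036 and 0.036 m and y of whorl2_mid in the frame of trough between -0.071 and 0.071 m and x of whorl3_mid in the frame of trough between -0.036 and 0.036 m and y of whorl3_mid in the frame of trough between -0.071 and 0.071 m); the robot touches nothing.
It fails at once if a whorl is lifted: its centre rises more than 9 mm above where it lies on the deck (height (world z) of any of whorl1_mid, whorl2_mid, whorl3_mid above 0.095 m).
It fails at once if two whorls are in the gap together (both centres on deck level, within 30 mm of the gap's middle line and from 30 mm before the drop edge to 14 mm past it) ((x of whorl1_mid in the frame of gate between -0.03 and 0.014 m and y of whorl1_mid in the frame of gate between -0.03 and 0.03 m and height (world z) of each of whorl1_mid, whorl2_mid above 0.065 m and x of whorl2_mid in the frame of gate between -0.03 and 0.014 m and y of whorl2_mid in the frame of gate between -0.03 and 0.03 m) or (x of whorl1_mid in the frame of gate between -0.03 and 0.014 m and y of whorl1_mid in the frame of gate between -0.03 and 0.03 m and height (world z) of each of whorl1_mid, whorl3_mid above 0.065 m and x of whorl3_mid in the frame of gate between -0.03 and 0.014 m and y of whorl3_mid in the frame of gate between -0.03 and 0.03 m) or (x of whorl2_mid in the frame of gate between -0.03 and 0.014 m and y of whorl2_mid in the frame of gate between -0.03 and 0.03 m and height (world z) of each of whorl2_mid, whorl3_mid above 0.065 m and x of whorl3_mid in the frame of gate between -0.03 and 0.014 m and y of whorl3_mid in the frame of gate between -0.03 and 0.03 m)).
It fails at once if the clay cone in the tray is moved more than 20 mm or tipped over (distance of loomweight from where it was at the start of the episode above 0.02 m or angle between loomweight's own z axis and vertical above 0.5 rad).
It fails at once if the jar, the brush or the magnifier is moved more than 20 mm (distance of any of jar, brush, magnifier from where it was at the start of the episode above 0.02 m).
It also fails if it takes over 64 s, if anything falls off the work surface, if the arm or the gripper's body presses on something with over 40 N, if the wrist force passes 120 N, or if a joint passes its speed limit or range.

## Robot

A 6-joint arm with a two-finger parallel gripper is mounted at the origin on the work surface. World frame = base frame: x ahead of the robot, y to its left, z up, the work surface at z = 0. Lengths are in m, angles in rad, forces in N, time in s.
With the tool pointing down it reaches from about 0.3 to 0.775 m from the base axis. Payload 14.6 kg.
Tool frame: the origin (TCP) lies midway between the tips of the shut fingers; the grasp point (between the pads) lies 19 mm behind it; z points along the fingers, y is the line along which they close (so a half turn about z gives the same grasp; the last joint's range is limited). The gripper opens to 85 mm and grips with 20 to 120 N. Pads are 22 mm wide; open, the fingers measure 114 mm over their backs; the gripper's body (76 mm by 85 mm) begins 54 mm behind the grasp point. The pads swing forward as they close: fully open they stand 13 mm farther back than shut.
Start: joints at [-1.326, 0.3, 1.521, -0, 1.321, -0.067], TCP at [0.169, -0.523, 0.231] pointing down, gripper open.
Joint ranges: [-3.03, 3.03], [-0.79, 2.21], [0.23, 2.52], [-1.04, 4.18], [0, 3.07], [-2.55, 2.55]. Speed limits (rad/s): [2.22, 2.22, 2.57, 3.14, 3.14, 3.14].

## Interface

Orientations are given as a 3x3 rotation matrix whose columns are the frame's x, y, z axes.
In Python, from bench import get_state, camera, finish_job gives the robot as it stands. The module is installed in compiled form; this text tells all that it offers.
- The arm moves only by the tool servo_tool, never from a script. Its argument "series" is a list of rows, each a list of 6 numbers: the shift along the world's x, y, z in units of 800 mm (1.0 is 800 mm), then the turn, a rotation vector about the world's x, y, z in units of pi/2 rad (1.0 is pi/2 rad). A call has exactly 10 rows; each row is the pose to reach, as a shift and turn from the pose commanded when the call began; what a row does not reach only later rows make up. A row lasts 1/12 s, in which the tool goes at most 41.7 mm and 7.16 degrees, less where a joint would pass 70% of its speed; a pose out of reach is approached as far as the arm can. A call with a number of a shift or a turn outside -1 to 1 is refused whole. A call with a gripper value outside its range is refused whole. "hand" is the gripper command: -1 is shut, 1 is fully open, values between are in proportion, set as the call begins (left out, the last holds). The fingers move at their own pace and stop on an object; "grip_force" is the grip in N (left out, the last holds). Time passes only in rows, so rows that repeat a pose let the fingers close, or fill a call up. It gives the time, the measured TCP pose, the force, the opening and the grip force at its end, in the units of the state.
- get_state(): the state, without advancing time (a new reading comes with each control period).
- camera(name): name is "scene" or "top" or "wrist"; returns a dict with "frame" (420x560x3 uint8, blue, green, red), "intrinsics" (3x3 intrinsics, pixels), "cam_to_world" (4x4, takes a point from camera to world coordinates); the wrist camera has in their place "mount" (4x4, takes a point from camera to tool coordinates, whose origin is the TCP and whose axes are the flange's). Camera axes: x right, y down, z forward; pixel columns grow to the right and rows downward; lengths in m; the calibration is good to about 2 mm. The wrist camera is an equidistant fisheye: a pixel r from the principal point sees the ray r / f radians off the axis. A picture is of the moment at which its call begins: read the wrist's pose just before it. There is no depth.
- finish_job(): hands the job in; it is judged then, once.
The state is a dict: "time_s": time; "joint_positions": joint angles; "qvel": joint speeds; "tau": joint torques, N m; "ee_pos": TCP position; "tcp_rot": TCP orientation; "ft_force": force on the tool from outside, world axes, zero at the start; "moment": the same for the moment, N m; "opening": finger opening in m; "finger_force": force on a finger pad.
Only numpy, scipy, OpenCV 4.12 (cv2) and the standard library are available. Lean on these libraries where they do the work, as an engineer would, in place of code of your own. Each camera call takes 0.05 s, during which the arm holds its last target. There are 200 camera calls.

## Working session

There is one attempt and no reset: what is moved stays moved. The work goes in short steps, Python scripts to look and compute and a tool call to move; the robot and the scene stay as the last step left them, time stands still between calls to the robot, and variables do not carry over. Pictures are saved under pics/ and viewed, at most 10 in all, crops included, and the job is handed in when it is done.

Besides the shell and the picture viewer there is one more tool, called after "Request:" as a command line: name --pt "numbers of a row" for each row, then --argument value for the rest. servo_tool: Moves the arm, as the interface text tells. Its arguments: {"type":"object","properties":{"series":{"type":"array","items":{"type":"array","items":{"type":"number","minimum":-1,"maximum":1}}},"hand":{"type":"number"},"grip_force":{"type":"number"}},"required":["series"]}

```bash
mkdir -p pics
python3 - <<'E'
from bench import *
import cv2,pickle
for n in ("top","scene"):
    c=camera(n); cv2.imwrite(f"pics/{n}0.png",c["frame"]); pickle.dump(c,open(n+".pkl","wb"))
    print(n,c["intrinsics"].tolist(),c["cam_to_world"].round(3).tolist())
print(get_state())
E
```

```text
top [[382.45366656915525, 0.0, 276.34204067224834], [0.0, 382.45366656915525, 210.0970231277928], [0.0, 0.0, 1.0]] [[-0.002, -0.993, 0.122, 0.372], [-1.0, 0.002, -0.003, -0.001], [0.002, -0.122, -0.993, 1.061], [0.0, 0.0, 0.0, 1.0]]
scene [[543.6022394589965, 0.0, 272.02338389378315], [0.0, 543.6022394589965, 209.2602209832438], [0.0, 0.0, 1.0]] [[0.621, 0.445, -0.645, 1.452], [0.784, -0.336, 0.522, -0.764], [0.016, -0.83, -0.558, 0.904], [0.0, 0.0, 0.0, 1.0]]
{'time_s': 0.1, 'joint_positions': array([-1.32564605e+00,  3.00397812e-01,  1.52155546e+00,  2.67964922e-05,
        1.32068784e+00, -6.66203979e-02]), 'qvel': array([-0.00056087, -0.00148213, -0.00186045, -0.00239206, -0.001681  ,
       -0.00072778]), 'tau': array([ 2.44679541e-03, -5.44368982e+01, -3.62365580e+01, -3.63473220e-06,
        3.04765148e-03, -1.81340436e-07]), 'ee_pos': array([ 0.1686484 , -0.52327358,  0.23077235]), 'tcp_rot': array([[ 9.51793968e-01,  3.06737982e-01, -2.29278601e-04],
       [ 3.06738053e-01, -9.51793423e-01,  1.02341964e-03],
       [ 9.56958102e-05, -1.04441311e-03, -9.99999450e-01]]), 'ft_force': array([ 0.13517264, -0.14439958,  0.10727188]), 'moment': array([-0.02680876,  0.04280739,  0.00121233]), 'finger_force': 0.0, 'opening': 0.08554194044545048}
```

View pics/top0.png

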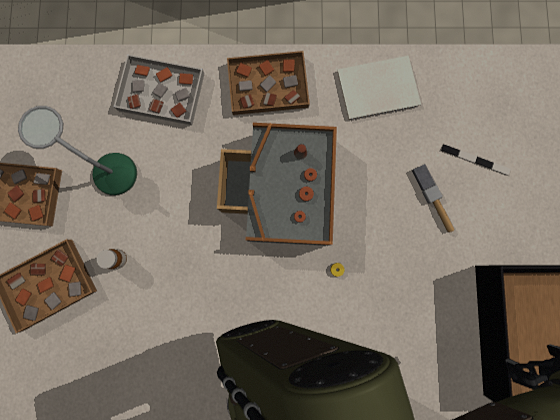

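View pics/scene0.png

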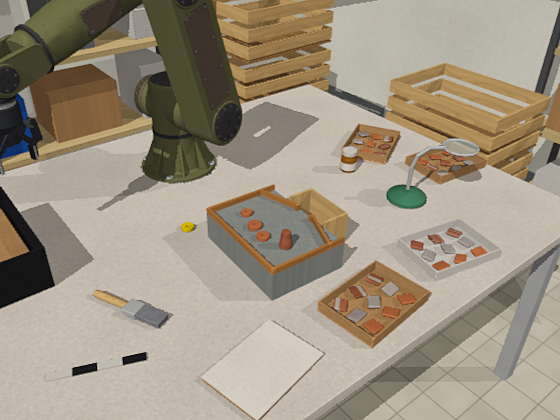

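The top view shows the tray's rear fence at right (px x≈335), the gap at (250,188) and the trough at left. The whorls are at (310,174), (306,194) and (300,216), the cone at (300,151), and the yellow decoy at (337,270). Tray x points roughly along world +y.

```bash
cat > h.py <<'E'
import numpy as np,cv2,pickle
def ray(c,uv,z):
    K=c["intrinsics"];T=c["cam_to_world"]
    d=T[:3,:3]@np.linalg.solve(K,[uv[0],uv[1],1.]); o=T[:3,3]
    return (o+d*(z-o[2])/d[2])
E
python3 - <<'E'
from h import *
c=pickle.load(open("top.pkl","rb")); f=c["frame"]
hsv=cv2.cvtColor(f,cv2.COLOR_BGR2HSV)
R=(slice(115,255),slice(210,345))
m=np.zeros(f.shape[:2],np.uint8)
m[R]=cv2.inRange(hsv,(0,110,60),(22,255,255))[R]
n,l,s,ce=cv2.connectedComponentsWithStats(m)
for i in range(1,n):
    if s[i,4]>15: print(s[i],ce[i].round(1), ray(c,ce[i],.092).round(4))
crop=f[110:260,205:350]
cv2.imwrite("pics/crop.png",cv2.resize(crop,None,fx=4,fy=4,interpolation=cv2.INTER_CUBIC)[:600,:800])
E
```

```text
[ 246  123   91  122 1279] [293.6 183.8] [ 0.559  -0.0483  0.092 ]
[298 144   9  11  56] [301.7 148.4] [ 0.6526 -0.0701  0.092 ]
[217 150  34  61 564] [226.3 181.4] [0.5656 0.1251 0.092 ]
[304 168  13  13 122] [310.1 174.2] [ 0.5842 -0.091   0.092 ]
[299 187  15  14 157] [305.8 193.4] [ 0.534  -0.0795  0.092 ]
[294 211  12  11  97] [299.4 216.1] [ 0.4755 -0.0623  0.092 ]
```

View pics/crop.png

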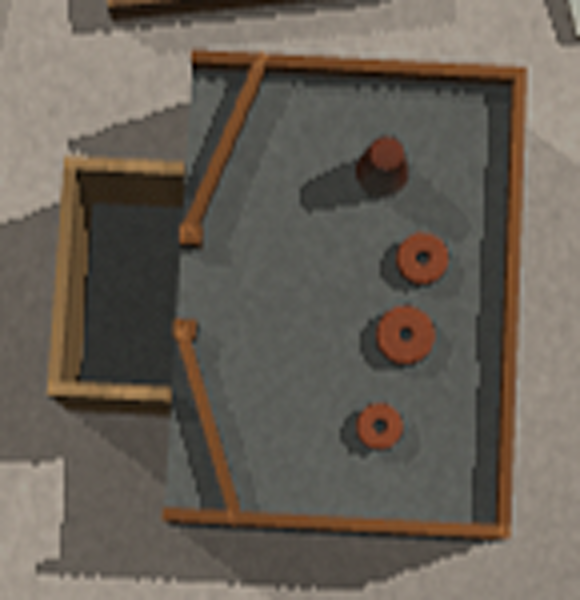

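The crop shows the rear fence corners at (525,68) and (507,537), side fence ends at (193,52) and (165,520), and posts beside the gap at (190,235) and (185,330). The whorls (top to bottom) are 34, 38 and 30 mm.

```bash
cat >> h.py <<'E'
def pose(c):
    px=np.array([[525,68],[507,537],[193,52],[165,520]])/4+[204.6,109.6]
    t=np.array([[-.12,-.154],[-.12,.154],[.1,-.154],[.1,.154]])
    w=np.array([ray(c,p,.096)[:2] for p in px])
    tm,wm=t.mean(0),w.mean(0); z=((t-tm)@[1,1j]).conj()@((w-wm)@[1,1j])
    a=np.angle(z); R=np.array([[np.cos(a),-np.sin(a)],[np.sin(a),np.cos(a)]])
    o=wm-R@tm
    return a,R,o,w-(t@R.T+o)
E
python3 - <<'E'
from h import *
c=pickle.load(open("top.pkl","rb"))
a,R,o,res=pose(c); print(np.degrees(a),o,(res*1000).round(1).tolist())
for n,p,z in (("w2",(310.1,174.2),.092),("w3",(305.8,193.4),.092),("w1",(299.4,216.1),.092),("conetop",(301.7,148.4),.126),("postS",(204.6+190/4,109.6+235/4),.096),("postN",(204.6+185/4,109.6+330/4),.096)):
    w=ray(c,p,z)[:2]; print(n,w.round(4),(R.T@(w-o)*1000).round(1))
for q in [(100,0),(135,0),(-112,-146),(-112,146)]: print(q,(o+R@np.array(q)/1000).round(4))
# scene check of whorl centres
s=pickle.load(open("scene.pkl","rb")); hsv=cv2.cvtColor(s["frame"],cv2.COLOR_BGR2HSV)
m=cv2.inRange(hsv,(0,110,60),(16,255,255)); n,l,st,ce=cv2.connectedComponentsWithStats(m[190:270,225:310])
for i in range(1,n):
    if 20<st[i,4]<400:
        w=ray(s,ce[i]+[225,190],.090)[:2]; print(ce[i]+[225,190],st[i,4],w.round(4),(R.T@(w-o)*1000).round(1))
E
```

```text
86.8923233663694 [ 0.56336885 -0.03274988] [[-0.7, 1.3], [1.5, 2.4], [-1.5, -1.5], [0.7, -2.1]]
w2 [ 0.5841 -0.0911] [-57.1 -23.9]
w3 [ 0.5339 -0.0794] [-48.2  26.9]
w1 [ 0.4754 -0.0624] [-34.3  86.3]
conetop [ 0.6428 -0.0677] [-30.6 -81.2]
postS [0.5989 0.0586] [ 93.1 -30.5]
postN [0.5369 0.0614] [92.6 31.5]
(100, 0) [0.5688 0.0671]
(135, 0) [0.5707 0.1021]
(-112, -146) [ 0.7031 -0.1525]
(-112, 146) [ 0.4115 -0.1367]
[246.175  212.2375] 80 [ 0.4797 -0.0646] [-36.4  81.8]
[254.38518519 224.91111111] 135 [ 0.5393 -0.082 ] [-50.4  21.4]
[285.56074766 239.75700935] 214 [ 0.6366 -0.0582] [-21.5 -74.5]
[262.7398374  235.91869919] 123 [ 0.5898 -0.0937] [-59.4 -29.7]
```

```bash
cat >> h.py <<'E'
def rows(wps, cur=None):
    """wps: (tray x mm, y mm, z m, heading deg) -> servo rows relative to cur pose"""
    from bench import get_state
    c=pickle.load(open("top.pkl","rb")); a,R,o,_=pose(c)
    s=get_state(); p=s["ee_pos"]; r=s["tcp_rot"]; yaw=np.arctan2(r[1,0],r[0,0])
    for x,y,z,h in wps:
        w=o+R@np.array([x,y])/1000
        d=(np.r_[w,z]-p)/.8; t=(a+np.radians(h)-yaw)/(np.pi/2)
        print([*(float(v) for v in d.round(4)),0,0,round(float(t),3)])
    print("tray now",(R.T@(p[:2]-o)*1000).round(1),p[2].round(4),"head",np.degrees(yaw-a).round(2),"open",s["opening"],"t",s["time_s"],"F",s["ft_force"].round(1))
E
python3 -c "
from h import *
rows([(-86,34,.14,-10.3),(-86,34,.083,-10.3)])"
```

```text
[0.4451, 0.5081, -0.1135, 0, 0, 0.653]
[0.4451, 0.5081, -0.1847, 0, 0, 0.653]
tray now [-511.2  367.5] 0.2308 head -69.03 open 0.08554194044545048 t 0.1 F [ 0.1 -0.1  0.1]
```

Request:
servo_tool --pt "0.04 0.046 0 0 0 0.065" --pt "0.08 0.092 0 0 0 0.13" --pt "0.12 0.138 0 0 0 0.2" --pt "0.155 0.178 0 0 0 0.26" --pt "0.19 0.218 0 0 0 0.325" --pt "0.225 0.258 0 0 0 0.39" --pt "0.26 0.298 0 0 0 0.455" --pt "0.295 0.338 0 0 0 0.52" --pt "0.33 0.378 0 0 0 0.585" --pt "0.365 0.418 0 0 0 0.653" --hand -0.765 --grip_force 40

```text
time_s: 0.93
ee_pos: [0.4437, -0.2077, 0.2312]
tcp_rot: [[0.226, 0.974, -0.0], [0.974, -0.226, 0.0], [0.0, -0.0, -1.0]]
ft_force: [-0.3, 0.0, 1.3]
opening: 0.01
finger_force: 0.0
```

```bash
python3 -c "
from h import *
rows([(-86,34,.14,-10.3),(-86,34,.083,-10.3)])"
```

```text
[0.1014, 0.1136, -0.114, 0, 0, -0.004]
[0.1014, 0.1136, -0.1853, 0, 0, -0.004]
tray now [-181.2  110.1] 0.2312 head -9.97 open 0.009959368056859512 t 0.9333 F [-0.3  0.   1.3]
```

Request:
servo_tool --pt "0.02 0.023 0 0 0 0" --pt "0.04 0.045 -0.02 0 0 0" --pt "0.06 0.068 -0.04 0 0 0" --pt "0.08 0.09 -0.06 0 0 0" --pt "0.08 0.09 -0.085 0 0 0" --pt "0.08 0.09 -0.113 0 0 0" --pt "0.08 0.09 -0.113 0 0 0" --pt "0.08 0.09 -0.113 0 0 0" --pt "0.08 0.09 -0.113 0 0 0" --pt "0.08 0.09 -0.113 0 0 0"

```text
time_s: 1.77
ee_pos: [0.5073, -0.138, 0.1424]
tcp_rot: [[0.232, 0.973, 0.002], [0.973, -0.232, -0.001], [-0.0, 0.002, -1.0]]
ft_force: [0.1, 0.4, -0.5]
opening: 0.0099
finger_force: 0.0
```

```bash
python3 -c "
from h import *
rows([(-86,34,.083,-10.3),(-68,31,.083,-10.3),(-50,27.5,.083,-10.3),(-14,20.8,.083,-10.3)])
from bench import camera
c=camera('wrist');pickle.dump(c,open('wr.pkl','wb'));cv2.imwrite('pics/wr.png',c['frame']);print(c['intrinsics'],c['mount'].round(3))"
```

```text
[0.0219, 0.0266, -0.0743, 0, 0, -0.0]
[0.0268, 0.0488, -0.0743, 0, 0, -0.0]
[0.0324, 0.071, -0.0743, 0, 0, -0.0]
[0.0432, 0.1155, -0.0743, 0, 0, -0.0]
tray now [-108.2   50.3] 0.1424 head -10.28 open 0.009900111338148164 t 1.7667 F [ 0.1  0.4 -0.5]
[[325.1922621    0.         280.72469982]
 [  0.         325.1922621  210.62349294]
 [  0.           0.           1.        ]] [[ 0.001 -0.96  -0.282  0.072]
 [ 1.     0.001 -0.     0.   ]
 [ 0.001 -0.282  0.96  -0.143]
 [ 0.     0.     0.     1.   ]]
```

View pics/wr.png

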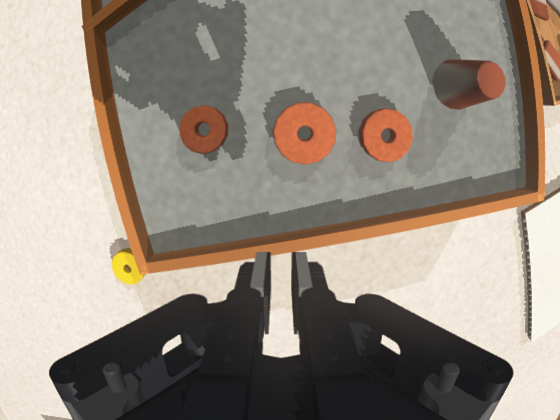

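The wrist view shows the rings at (204,129), (305,133) and (388,135), the cone at (470,83), and the fingers behind the rear fence. I'll check these against the top-view positions.

```bash
cat >> h.py <<'E'
def wray(c,s,uv,z):
    K=c["intrinsics"];d=(np.array(uv)-K[:2,2])/K[0,0]; th=np.hypot(*d)
    v=np.r_[d/th*np.sin(th),np.cos(th)]
    M=c["mount"];R=s["tcp_rot"]; v=R@M[:3,:3]@v; o=s["ee_pos"]+R@M[:3,3]
    return o+v*(z-o[2])/v[2]
E
python3 -c "
from h import *
from bench import get_state
s=get_state();c=pickle.load(open('wr.pkl','rb'));a,R,o,_=pose(pickle.load(open('top.pkl','rb')))
for uv,z in [((204,129),.092),((305,133),.092),((388,135),.092),((491,80),.126),((136,272),.096),((543,199),.096)]:
  w=wray(c,s,uv,z)[:2];print(uv,w.round(4),(R.T@(w-o)*1000).round(1))"
```

```text
(204, 129) [ 0.478  -0.0632] [-35.   83.6]
(305, 133) [ 0.5359 -0.0802] [-48.8  24.8]
(388, 135) [ 0.5858 -0.0916] [-57.5 -25.6]
(491, 80) [ 0.6446 -0.0668] [-29.6 -82.9]
(136, 272) [ 0.4024 -0.1424] [-118.2  154.8]
(543, 199) [ 0.7112 -0.1599] [-119.  -154.5]
```

Request:
servo_tool --pt "0.011 0.0135 0 0 0 0" --pt "0.0219 0.0266 0 0 0 0" --pt "0.0219 0.0266 -0.015 0 0 0" --pt "0.0219 0.0266 -0.03 0 0 0" --pt "0.0219 0.0266 -0.045 0 0 0" --pt "0.0219 0.0266 -0.06 0 0 0" --pt "0.0219 0.0266 -0.07 0 0 0" --pt "0.0219 0.0266 -0.074 0 0 0" --pt "0.0219 0.0266 -0.074 0 0 0" --pt "0.0219 0.0266 -0.074 0 0 0"

```text
time_s: 2.65
ee_pos: [0.5246, -0.1163, 0.0821]
tcp_rot: [[0.231, 0.973, 0.0], [0.973, -0.231, -0.0], [-0.0, 0.0, -1.0]]
ft_force: [0.4, -0.5, 0.2]
opening: 0.0099
finger_force: 0.0
```

```bash
python3 -c "
from h import *
p=np.array([-86,33.3]);d=np.array([133.5,-26.0]);d/=np.hypot(*d)
rows([(*(p+d*t),.083,-11) for t in np.linspace(8,80,10)])"
```

```text
[0.0035, 0.009, 0.0012, 0, 0, -0.008]
[0.006, 0.0187, 0.0012, 0, 0, -0.008]
[0.0084, 0.0284, 0.0012, 0, 0, -0.008]
[0.0108, 0.0381, 0.0012, 0, 0, -0.008]
[0.0133, 0.0478, 0.0012, 0, 0, -0.008]
[0.0157, 0.0575, 0.0012, 0, 0, -0.008]
[0.0182, 0.0672, 0.0012, 0, 0, -0.008]
[0.0206, 0.0769, 0.0012, 0, 0, -0.008]
[0.023, 0.0866, 0.0012, 0, 0, -0.008]
[0.0255, 0.0963, 0.0012, 0, 0, -0.008]
tray now [-85.5  34.2] 0.0821 head -10.26 open 0.00993629081748008 t 2.65 F [ 0.4 -0.5  0.2]
```

Request:
servo_tool --pt "0.003 0.009 0.001 0 0 -0.008" --pt "0.006 0.0187 0.001 0 0 -0.008" --pt "0.0084 0.0284 0.001 0 0 -0.008" --pt "0.0108 0.0381 0.001 0 0 -0.008" --pt "0.0133 0.0478 0.001 0 0 -0.008" --pt "0.0157 0.0575 0.001 0 0 -0.008" --pt "0.0182 0.0672 0.001 0 0 -0.008" --pt "0.0206 0.0769 0.001 0 0 -0.008" --pt "0.023 0.0866 0.001 0 0 -0.008" --pt "0.0255 0.0963 0.001 0 0 -0.008"

```text
time_s: 3.48
ee_pos: [0.5448, -0.0385, 0.0824]
tcp_rot: [[0.243, 0.97, -0.0], [0.97, -0.243, 0.0], [-0.0, -0.0, -1.0]]
ft_force: [0.1, -0.6, 1.0]
opening: 0.0101
finger_force: 0.3
```

```bash
python3 -c "
from h import *
from bench import camera,get_state
s=get_state();c=camera('wrist');cv2.imwrite('pics/wr2.png',c['frame'])
rows([(56,3.5,.083,-11),(75,0,.083,-8)])"
```

```text
[0.0223, 0.076, 0.0007, 0, 0, -0.001]
[0.028, 0.0994, 0.0007, 0, 0, 0.033]
tray now [-5.7 18. ] 0.0825 head -10.94 open 0.00992543413927627 t 3.5333 F [0.5 0.3 0.4]
```

View pics/wr2.png

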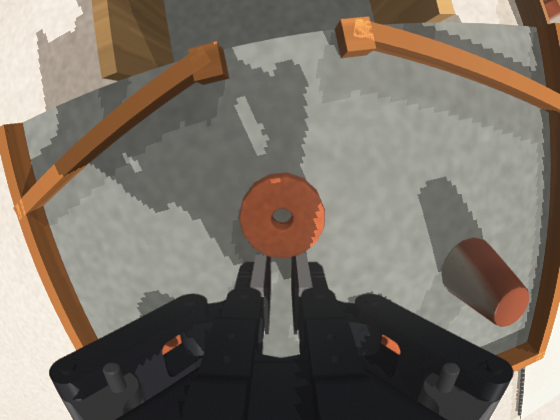

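The ring is held centred between the fingertips at (282,216). The gap lies ahead between posts at (228,65) and (340,45).

```bash
cat >> h.py <<'E'
def path(L,pts,n=10,z=.083):
    """pts: whorl-centre (x,y,heading) waypoints; tool L mm behind; n rows evenly spread"""
    P=np.array(pts,float); s=np.r_[0,np.cumsum(np.hypot(*np.diff(P[:,:2],axis=0).T))]
    q=np.linspace(0,s[-1],n+1)[1:]; X,Y,H=(np.interp(q,s,P[:,k]) for k in range(3))
    h=np.radians(H); rows(list(zip(X-L*np.cos(h),Y-L*np.sin(h),[z]*n,H)))
E
python3 -c "
from h import *
path(29.3,[(23,12.4,-11),(60,4.5,-10),(82,0.5,0),(109,0,0)])"
```

```text
[0.003, 0.0103, 0.0007, 0, 0, 0.002]
[0.006, 0.0208, 0.0007, 0, 0, 0.004]
[0.009, 0.0313, 0.0007, 0, 0, 0.007]
[0.012, 0.0418, 0.0007, 0, 0, 0.01]
[0.0163, 0.052, 0.0007, 0, 0, 0.039]
[0.0213, 0.0623, 0.0007, 0, 0, 0.082]
[0.0259, 0.0727, 0.0007, 0, 0, 0.122]
[0.0267, 0.0836, 0.0007, 0, 0, 0.122]
[0.0275, 0.0944, 0.0007, 0, 0, 0.122]
[0.0283, 0.1053, 0.0007, 0, 0, 0.122]
tray now [-5.7 18. ] 0.0825 head -10.94 open 0.00992543413927627 t 3.5333 F [0.5 0.3 0.4]
```

Request:
servo_tool --pt "0.003 0.0103 0.0007 0 0 0.002" --pt "0.006 0.0208 0.0007 0 0 0.004" --pt "0.009 0.0313 0.0007 0 0 0.007" --pt "0.012 0.0418 0.0007 0 0 0.01" --pt "0.0163 0.052 0.0007 0 0 0.039" --pt "0.0213 0.0623 0.0007 0 0 0.082" --pt "0.0259 0.0727 0.0007 0 0 0.122" --pt "0.0267 0.0836 0.0007 0 0 0.122" --pt "0.0275 0.0944 0.0007 0 0 0.122" --pt "0.0283 0.1053 0.0007 0 0 0.122"

```text
time_s: 4.37
ee_pos: [0.5672, 0.0459, 0.083]
tcp_rot: [[0.056, 0.998, -0.0], [0.998, -0.056, -0.0], [-0.0, -0.0, -1.0]]
ft_force: [-1.1, -1.3, 0.2]
opening: 0.01
finger_force: 0.2
```

```bash
python3 -c "
from h import *
from bench import camera
c=camera('wrist');cv2.imwrite('pics/wr3.png',c['frame'])
rows([(79,0,.16,0),(-95,-32,.16,10),(-94,-31.5,.083,10)])"
```

```text
[0.0005, -0.0012, 0.0962, 0, 0, 0.0]
[0.0286, -0.2206, 0.0962, 0, 0, 0.112]
[0.0281, -0.2193, -0.0, 0, 0, 0.112]
tray now [80.   0.4] 0.083 head -0.04 open 0.00999149121642952 t 4.4167 F [-0.6  2.  -0.2]
```

View pics/wr3.png

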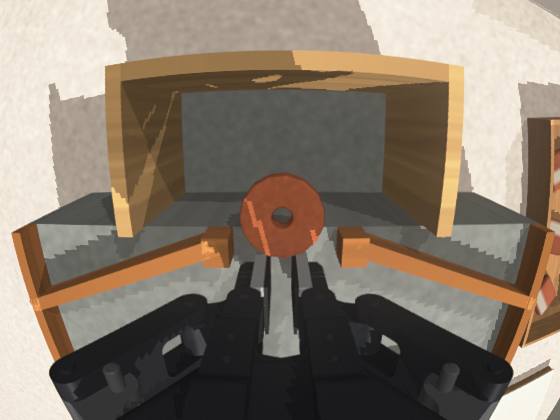

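The ring sits in the gap with its centre at (282,216), just at the drop edge (row ≈225), and has not dropped. I'll push a little further.

Request:
servo_tool --pt "0.0003 0.004 0 0 0 0" --pt "0.0005 0.008 0 0 0 0" --pt "0.0007 0.012 0 0 0 0" --pt "0.0009 0.0155 0 0 0 0" --pt "0.0009 0.0155 0 0 0 0" --pt "0.0005 0.004 0 0 0 0" --pt "0 -0.01 0 0 0 0" --pt "0 -0.025 0 0 0 0" --pt "0 -0.035 0 0 0 0" --pt "0 -0.035 0.02 0 0 0"

```text
time_s: 5.25
ee_pos: [0.566, 0.0145, 0.0967]
tcp_rot: [[0.056, 0.998, -0.004], [0.998, -0.056, -0.0], [-0.0, -0.004, -1.0]]
ft_force: [0.2, 0.5, -0.7]
opening: 0.0101
finger_force: 0.0
```

```bash
python3 -c "
from h import *
from bench import camera
c=camera('wrist');cv2.imwrite('pics/wr4.png',c['frame'])
rows([(50,0,.16,0),(-95,-32,.16,10),(-94,-31.5,.083,10)])"
```

```text
[-0.0022, 0.0025, 0.0733, 0, 0, 0.001]
[0.0279, -0.1806, 0.0733, 0, 0, 0.112]
[0.0273, -0.1793, -0.0229, 0, 0, 0.112]
tray now [48.1 -1.9] 0.1013 head -0.11 open 0.010082935437914275 t 5.3 F [ 0.9 -0.1  4.4]
```

View pics/wr4.png

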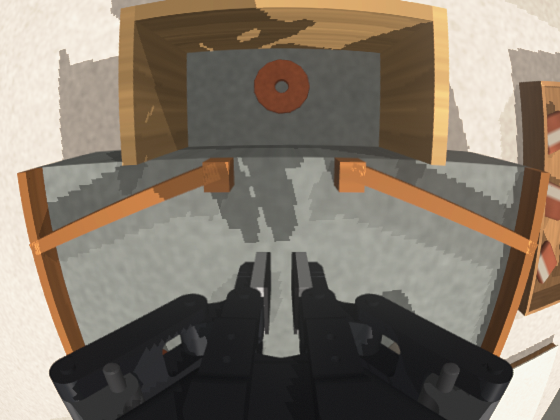

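The ring lies in the trough at (282,87). Next is the 34 mm ring.

Request:
servo_tool --pt "0 0 0.04 0 0 0" --pt "0.003 -0.02 0.073 0 0 0.02" --pt "0.008 -0.05 0.073 0 0 0.04" --pt "0.014 -0.085 0.073 0 0 0.07" --pt "0.02 -0.12 0.073 0 0 0.09" --pt "0.025 -0.155 0.073 0 0 0.112" --pt "0.0275 -0.1765 0.073 0 0 0.112" --pt "0.0275 -0.1765 0.05 0 0 0.112" --pt "0.0275 -0.1765 0.03 0 0 0.112" --pt "0.0275 -0.1765 0.03 0 0 0.112"

```text
time_s: 6.13
ee_pos: [0.5879, -0.1249, 0.1199]
tcp_rot: [[-0.12, 0.993, -0.004], [0.993, 0.12, 0.001], [0.002, -0.004, -1.0]]
ft_force: [-0.2, -0.4, -0.6]
opening: 0.0102
finger_force: 0.0
```

```bash
python3 -c "
from h import *
rows([(-92,-31,.083,10)])"
```

```text
[0.0018, -0.0017, -0.0461, 0, 0, -0.0]
tray now [-90.7 -29.5] 0.1199 head 10.01 open 0.010222244592509097 t 6.1333 F [-0.2 -0.4 -0.6]
```

Request:
servo_tool --pt "0.0018 -0.0017 0 0 0 0" --pt "0.0018 -0.0017 -0.01 0 0 0" --pt "0.0018 -0.0017 -0.02 0 0 0" --pt "0.0018 -0.0017 -0.03 0 0 0" --pt "0.0018 -0.0017 -0.04 0 0 0" --pt "0.0018 -0.0017 -0.046 0 0 0" --pt "0.0018 -0.0017 -0.046 0 0 0" --pt "0.0018 -0.0017 -0.046 0 0 0" --pt "0.0018 -0.0017 -0.046 0 0 0" --pt "0.0018 -0.0017 -0.046 0 0 0"

```text
time_s: 6.97
ee_pos: [0.591, -0.1257, 0.0867]
tcp_rot: [[-0.121, 0.993, 0.001], [0.993, 0.121, -0.0], [-0.0, 0.001, -1.0]]
ft_force: [0.3, -0.3, -0.3]
opening: 0.0098
finger_force: 0.0
```

```bash
python3 -c "
from h import *
path(27.2,[(-64.5,-26.3,10),(23,-10.9,10)])"
```

```text
[-0.0033, 0.0111, -0.0046, 0, 0, -0.001]
[-0.0046, 0.0221, -0.0046, 0, 0, -0.001]
[-0.006, 0.0332, -0.0046, 0, 0, -0.001]
[-0.0073, 0.0442, -0.0046, 0, 0, -0.001]
[-0.0086, 0.0552, -0.0046, 0, 0, -0.001]
[-0.0099, 0.0662, -0.0046, 0, 0, -0.001]
[-0.0113, 0.0773, -0.0046, 0, 0, -0.001]
[-0.0126, 0.0883, -0.0046, 0, 0, -0.001]
[-0.0139, 0.0993, -0.0046, 0, 0, -0.001]
[-0.0153, 0.1103, -0.0046, 0, 0, -0.001]
tray now [-91.3 -32.6] 0.0867 head 10.09 open 0.009846633138456216 t 6.9667 F [ 0.3 -0.3 -0.3]
```

Request:
servo_tool --pt "-0.0033 0.0111 -0.0046 0 0 0" --pt "-0.0046 0.0221 -0.0046 0 0 0" --pt "-0.006 0.0332 -0.0046 0 0 0" --pt "-0.0073 0.0442 -0.0046 0 0 0" --pt "-0.0086 0.0552 -0.0046 0 0 0" --pt "-0.0099 0.0662 -0.0046 0 0 0" --pt "-0.0113 0.0773 -0.0046 0 0 0" --pt "-0.0126 0.0883 -0.0046 0 0 0" --pt "-0.0139 0.0993 -0.0046 0 0 0" --pt "-0.0153 0.1103 -0.0046 0 0 0"

```text
time_s: 7.8
ee_pos: [0.5784, -0.0364, 0.0826]
tcp_rot: [[-0.121, 0.993, 0.0], [0.993, 0.121, -0.0], [-0.0, 0.0, -1.0]]
ft_force: [-0.4, -0.3, -0.7]
opening: 0.0101
finger_force: 0.1
```

```bash
python3 -c "
from h import *
from bench import camera
c=camera('wrist');cv2.imwrite('pics/wr5.png',c['frame'])
path(27.2,[(23,-10.9,10),(60,-4.3,10),(82,0,0),(118,-.5,0)])"
```

```text
[-0.0008, 0.0091, 0.0006, 0, 0, -0.002]
[-0.0023, 0.021, 0.0006, 0, 0, -0.002]
[-0.0037, 0.033, 0.0006, 0, 0, -0.002]
[-0.0054, 0.0448, 0.0006, 0, 0, -0.006]
[-0.0096, 0.0565, 0.0006, 0, 0, -0.053]
[-0.0138, 0.0684, 0.0006, 0, 0, -0.101]
[-0.0143, 0.0804, 0.0006, 0, 0, -0.113]
[-0.0134, 0.0924, 0.0006, 0, 0, -0.113]
[-0.0126, 0.1043, 0.0006, 0, 0, -0.113]
[-0.0118, 0.1163, 0.0006, 0, 0, -0.113]
tray now [ -1.6 -15. ] 0.0825 head 10.14 open 0.010345193759302079 t 7.85 F [ 0.8  2.  -0.4]
```

View pics/wr5.png

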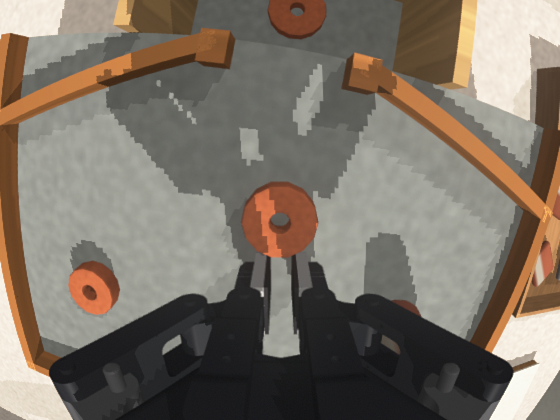

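The second ring is centred at the fingertips (280,220). Ring 1 is untouched at (91,292), and ring 3 is in the trough. I'll continue through the gap.

Request:
servo_tool --pt "-0.0008 0.0091 0.0006 0 0 0" --pt "-0.0023 0.021 0.0006 0 0 0" --pt "-0.0037 0.033 0.0006 0 0 0" --pt "-0.0054 0.0448 0.0006 0 0 -0.006" --pt "-0.0096 0.0565 0.0006 0 0 -0.053" --pt "-0.0138 0.0684 0.0006 0 0 -0.101" --pt "-0.0143 0.0804 0.0006 0 0 -0.113" --pt "-0.0134 0.0924 0.0006 0 0 -0.113" --pt "-0.0126 0.1043 0.0006 0 0 -0.113" --pt "-0.0118 0.1163 0.0006 0 0 -0.113"

```text
time_s: 8.68
ee_pos: [0.5692, 0.0567, 0.0831]
tcp_rot: [[0.055, 0.999, 0.0], [0.999, -0.055, 0.0], [0.0, 0.0, -1.0]]
ft_force: [0.2, -0.6, -0.5]
opening: 0.01
finger_force: 0.0
```

Request:
servo_tool --pt "0 0.004 0 0 0 0" --pt "0 0.004 0 0 0 0" --pt "0 -0.01 0 0 0 0" --pt "0 -0.025 0 0 0 0" --pt "0 -0.04 0 0 0 0" --pt "0 -0.045 0.02 0 0 0" --pt "0 -0.045 0.05 0 0 0" --pt "0 -0.045 0.096 0 0 0" --pt "0 -0.045 0.096 0 0 0" --pt "0 -0.045 0.096 0 0 0"

```text
time_s: 9.52
ee_pos: [0.5699, 0.0181, 0.1618]
tcp_rot: [[0.057, 0.998, 0.004], [0.998, -0.057, -0.0], [0.0, 0.004, -1.0]]
ft_force: [-1.0, -0.7, -0.8]
opening: 0.01
finger_force: 0.0
```

```bash
python3 -c "
from h import *
from bench import camera,get_state
s=get_state();c=camera('wrist');cv2.imwrite('pics/wr6.png',c['frame']);pickle.dump((s,c),open('w6.pkl','wb'))
rows([(50,0,.16,0)])"
```

```text
[-0.0038, -0.0014, -0.0002, 0, 0, 0.002]
tray now [51.3 -3. ] 0.1601 head -0.16 open 0.009662058716795275 t 9.5667 F [ 0.5 -0.5  0.1]
```

View pics/wr6.png

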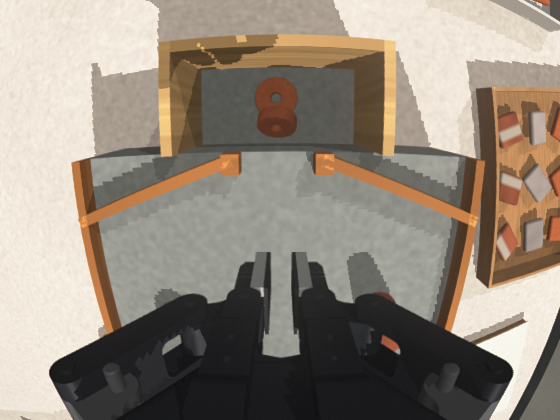

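Both rings are in the trough at (275,97) and (276,122), the second leaning on the first. Next is the 30 mm ring.

```bash
python3 -c "
from h import *
rows([(-60.3,106.2,.16,-40),(-60.3,106.2,.1,-40)])"
```

```text
[-0.1439, -0.1319, -0.0002, 0, 0, -0.443]
[-0.1439, -0.1319, -0.0752, 0, 0, -0.443]
tray now [51.3 -3. ] 0.1601 head -0.16 open 0.009662058716795275 t 9.5667 F [ 0.5 -0.5  0.1]
```

Request:
servo_tool --pt "-0.024 -0.022 0 0 0 -0.075" --pt "-0.048 -0.044 0 0 0 -0.15" --pt "-0.072 -0.066 0 0 0 -0.225" --pt "-0.096 -0.088 0 0 0 -0.3" --pt "-0.12 -0.11 0 0 0 -0.375" --pt "-0.144 -0.132 0 0 0 -0.443" --pt "-0.144 -0.132 -0.02 0 0 -0.443" --pt "-0.144 -0.132 -0.045 0 0 -0.443" --pt "-0.144 -0.132 -0.045 0 0 -0.443" --pt "-0.144 -0.132 -0.045 0 0 -0.443"

```text
time_s: 10.4
ee_pos: [0.4531, -0.0862, 0.1229]
tcp_rot: [[0.683, 0.73, -0.003], [0.73, -0.683, 0.001], [-0.002, -0.003, -1.0]]
ft_force: [-0.3, -0.0, 0.8]
opening: 0.01
finger_force: 0.0
```

```bash
python3 -c "
from h import *
rows([(-60.3,106.2,.083,-40)])"
```

```text
[0.0013, -0.0013, -0.0498, 0, 0, -0.0]
tray now [-59.3 107.3] 0.1229 head -39.98 open 0.010036583840341621 t 10.4 F [-0.3 -0.   0.8]
```

Request:
servo_tool --pt "0 -0.001 -0.01 0 0 0" --pt "0 -0.001 -0.02 0 0 0" --pt "0 -0.001 -0.03 0 0 0" --pt "0 -0.001 -0.04 0 0 0" --pt "0 -0.001 -0.048 0 0 0" --pt "0 -0.001 -0.049 0 0 0" --pt "0 -0.001 -0.049 0 0 0" --pt "0 -0.001 -0.049 0 0 0" --pt "0 -0.001 -0.049 0 0 0" --pt "0 -0.001 -0.049 0 0 0"

```text
time_s: 11.23
ee_pos: [0.4541, -0.0868, 0.085]
tcp_rot: [[0.683, 0.731, 0.001], [0.731, -0.683, -0.0], [0.0, 0.001, -1.0]]
ft_force: [-0.0, 0.9, 0.4]
opening: 0.0103
finger_force: 0.0
```

```bash
python3 -c "
from h import *
path(25.1,[(-40,89.2,-40),(25,34.5,-40)])"
```

```text
[0.0084, 0.0085, -0.0025, 0, 0, -0.001]
[0.0157, 0.0162, -0.0025, 0, 0, -0.001]
[0.0229, 0.0239, -0.0025, 0, 0, -0.001]
[0.0302, 0.0317, -0.0025, 0, 0, -0.001]
[0.0375, 0.0394, -0.0025, 0, 0, -0.001]
[0.0447, 0.0472, -0.0025, 0, 0, -0.001]
[0.052, 0.0549, -0.0025, 0, 0, -0.001]
[0.0593, 0.0627, -0.0025, 0, 0, -0.001]
[0.0665, 0.0704, -0.0025, 0, 0, -0.001]
[0.0738, 0.0781, -0.0025, 0, 0, -0.001]
tray now [-59.8 106.2] 0.085 head -39.95 open 0.010339236021599625 t 11.2333 F [-0.   0.9  0.4]
```

Request:
servo_tool --pt "0.0084 0.0085 -0.0025 0 0 0" --pt "0.0157 0.0162 -0.0025 0 0 0" --pt "0.0229 0.0239 -0.0025 0 0 0" --pt "0.0302 0.0317 -0.0025 0 0 0" --pt "0.0375 0.0394 -0.0025 0 0 0" --pt "0.0447 0.0472 -0.0025 0 0 0" --pt "0.052 0.0549 -0.0025 0 0 0" --pt "0.0593 0.0627 -0.0025 0 0 0" --pt "0.0665 0.0704 -0.0025 0 0 0" --pt "0.0738 0.0781 -0.0025 0 0 0"

```text
time_s: 12.07
ee_pos: [0.5135, -0.0236, 0.0826]
tcp_rot: [[0.683, 0.731, -0.0], [0.731, -0.683, -0.0], [-0.0, -0.0, -1.0]]
ft_force: [0.1, -1.0, 0.9]
opening: 0.0103
finger_force: 0.2
```

Run:
```python
from h import *
from bench import camera,get_state
s=get_state();c=camera('wrist')
hsv=cv2.cvtColor(c['frame'],cv2.COLOR_BGR2HSV);m=cv2.inRange(hsv,(0,110,50),(12,255,255))[150:290,200:360]
n,l,st,ce=cv2.connectedComponentsWithStats(m)
a,R,o,_=pose(pickle.load(open('top.pkl','rb')))
for i in range(1,n):
    if st[i,4]>300: w=wray(c,s,ce[i]+[200,150],.092)[:2];print(st[i],ce[i]+[200,150],(R.T@(w-o)*1000).round(1))
path(25.1,[(24,35,-40),(58,6.5,-40),(70,1,-20)])
```

```text
[  47   39   66   68 3313] [279.62088741 223.27256263] [27.4 33.3]
[0.0028, 0.0023, 0.0004, 0, 0, -0.001]
[0.0077, 0.0075, 0.0004, 0, 0, -0.001]
[0.0126, 0.0128, 0.0004, 0, 0, -0.001]
[0.0176, 0.018, 0.0004, 0, 0, -0.001]
[0.0225, 0.0233, 0.0004, 0, 0, -0.001]
[0.0274, 0.0286, 0.0004, 0, 0, -0.001]
[0.0323, 0.0338, 0.0004, 0, 0, -0.001]
[0.0378, 0.0385, 0.0004, 0, 0, 0.028]
[0.045, 0.042, 0.0004, 0, 0, 0.125]
[0.0526, 0.0462, 0.0004, 0, 0, 0.221]
tray now [ 7.2 49.6] 0.0827 head -39.93 open 0.01005586368358011 t 12.1167 F [-0.3  1.3 -0.2]
```

Run:
```python
from h import *
path(25.8,[(27,33.5,-40),(52,11.5,-38),(66,3,-18)])
```

```text
[0.0039, 0.0043, 0.0004, 0, 0, 0.003]
[0.0083, 0.0087, 0.0004, 0, 0, 0.006]
[0.0128, 0.013, 0.0004, 0, 0, 0.009]
[0.0173, 0.0173, 0.0004, 0, 0, 0.012]
[0.0217, 0.0216, 0.0004, 0, 0, 0.016]
[0.0262, 0.0259, 0.0004, 0, 0, 0.019]
[0.0312, 0.0299, 0.0004, 0, 0, 0.041]
[0.0374, 0.033, 0.0004, 0, 0, 0.109]
[0.0439, 0.0364, 0.0004, 0, 0, 0.176]
[0.0505, 0.0401, 0.0004, 0, 0, 0.244]
tray now [ 7.2 49.6] 0.0827 head -39.93 open 0.01005586368358011 t 12.1167 F [-0.3  1.3 -0.2]
```

Request:
servo_tool --pt "0.0039 0.0043 0.0004 0 0 0.003" --pt "0.0083 0.0087 0.0004 0 0 0.006" --pt "0.0128 0.013 0.0004 0 0 0.009" --pt "0.0173 0.0173 0.0004 0 0 0.012" --pt "0.0217 0.0216 0.0004 0 0 0.016" --pt "0.0262 0.0259 0.0004 0 0 0.019" --pt "0.0312 0.0299 0.0004 0 0 0.041" --pt "0.0374 0.033 0.0004 0 0 0.109" --pt "0.0439 0.0364 0.0004 0 0 0.176" --pt "0.0505 0.0401 0.0004 0 0 0.244"

```text
time_s: 12.95
ee_pos: [0.5537, 0.0081, 0.083]
tcp_rot: [[0.355, 0.935, 0.0], [0.935, -0.355, -0.0], [-0.0, 0.0, -1.0]]
ft_force: [-0.6, 0.8, 0.4]
opening: 0.01
finger_force: 0.1
```

Run:
```python
from h import *
from bench import camera,get_state
s=get_state();c=camera('wrist')
hsv=cv2.cvtColor(c['frame'],cv2.COLOR_BGR2HSV);m=cv2.inRange(hsv,(0,110,50),(12,255,255))[150:290,200:360]
n,l,st,ce=cv2.connectedComponentsWithStats(m)
a,R,o,_=pose(pickle.load(open('top.pkl','rb')))
for i in range(1,n):
    if st[i,4]>300: w=wray(c,s,ce[i]+[200,150],.092)[:2];print(st[i],ce[i]+[200,150],(R.T@(w-o)*1000).round(1))
path(25.8,[(66,3,-18),(80,0,0),(117,-.5,0)])
```

```text
[  47   39   66   68 3298] [279.54487568 223.01121892] [66.1  4. ]
[0.0054, 0.006, -0.0, 0, 0, 0.063]
[0.0107, 0.0115, -0.0, 0, 0, 0.135]
[0.015, 0.0174, -0.0, 0, 0, 0.191]
[0.0154, 0.0238, -0.0, 0, 0, 0.191]
[0.0158, 0.0302, -0.0, 0, 0, 0.191]
[0.0163, 0.0366, -0.0, 0, 0, 0.191]
[0.0167, 0.043, -0.0, 0, 0, 0.191]
[0.0171, 0.0494, -0.0, 0, 0, 0.191]
[0.0176, 0.0558, -0.0, 0, 0, 0.191]
[0.018, 0.0622, -0.0, 0, 0, 0.191]
tray now [40.7 11.2] 0.083 head -17.23 open 0.010057701484713357 t 13.0 F [0.3 0.4 0.1]
```

Request:
servo_tool --pt "0.0054 0.006 0 0 0 0.063" --pt "0.0107 0.0115 0 0 0 0.135" --pt "0.015 0.0174 0 0 0 0.191" --pt "0.0154 0.0238 0 0 0 0.191" --pt "0.0158 0.0302 0 0 0 0.191" --pt "0.0163 0.0366 0 0 0 0.191" --pt "0.0167 0.043 0 0 0 0.191" --pt "0.0171 0.0494 0 0 0 0.191" --pt "0.0176 0.0558 0 0 0 0.191" --pt "0.018 0.0622 0 0 0 0.191"

```text
time_s: 13.83
ee_pos: [0.5677, 0.0581, 0.083]
tcp_rot: [[0.069, 0.998, 0.0], [0.998, -0.069, 0.0], [0.0, 0.0, -1.0]]
ft_force: [-0.1, -0.0, -0.3]
opening: 0.0099
finger_force: 0.0
```

Request:
servo_tool --pt "0 0.004 0 0 0 0" --pt "0 0.004 0 0 0 0" --pt "0 -0.01 0 0 0 0" --pt "0 -0.025 0 0 0 0" --pt "0 -0.04 0 0 0 0" --pt "0 -0.045 0.02 0 0 0" --pt "0 -0.045 0.05 0 0 0" --pt "0 -0.045 0.096 0 0 0" --pt "0 -0.045 0.096 0 0 0" --pt "0 -0.045 0.096 0 0 0"

```text
time_s: 14.67
ee_pos: [0.5685, 0.0201, 0.1617]
tcp_rot: [[0.07, 0.998, 0.004], [0.998, -0.07, -0.0], [0.0, 0.004, -1.0]]
ft_force: [-0.7, -0.1, -0.9]
opening: 0.0099
finger_force: 0.0
```

```bash
python3 -c "
from h import *
from bench import camera,get_state
c=camera('wrist');cv2.imwrite('pics/wr7.png',c['frame'])
rows([(50,0,.16,0)])"
```

```text
[-0.0021, -0.004, -0.0001, 0, 0, 0.01]
tray now [53.3 -1.5] 0.1601 head -0.87 open 0.010291099943754461 t 14.7167 F [ 0.8 -0.6 -0.8]
```

View pics/wr7.png

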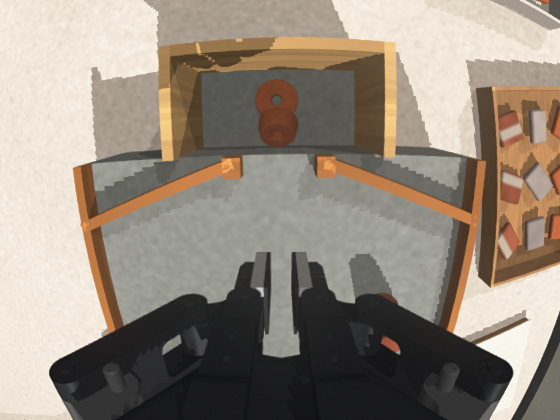

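The deck is empty of rings. The third lies on the second at about (278,125), well down in the trough. I'll wait for it to settle, then hand in.

Request:
servo_tool --pt "0 0 0.02 0 0 0" --pt "0 0 0.03 0 0 0" --pt "0 0 0.03 0 0 0" --pt "0 0 0.03 0 0 0" --pt "0 0 0.03 0 0 0" --pt "0 0 0.03 0 0 0" --pt "0 0 0.03 0 0 0" --pt "0 0 0.03 0 0 0" --pt "0 0 0.03 0 0 0" --pt "0 0 0.03 0 0 0"

```text
time_s: 15.55
ee_pos: [0.5677, 0.0216, 0.1836]
tcp_rot: [[0.068, 0.998, -0.0], [0.998, -0.068, 0.0], [0.0, -0.0, -1.0]]
ft_force: [-0.1, -0.7, 0.2]
opening: 0.01
finger_force: 0.0
```

```bash
python3 -c "
from bench import *
print(finish_job())"
```

```text
the job is handed in; nothing more can be done
None
```

I swept all three whorls one at a time through the gap into the trough and handed the job in at about 15.6 s; the last picture showed them all in the trough, and `finish_job()` gave no verdict.

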